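# Show which cheese goes on the scale

## Task

Show the cellar's camera which cheese is to be weighed next: with the tool pointing down, hold the fingertips a couple of centimetres above the middle of the orange wheel for about two seconds, then in the same way for about two seconds above the middle of the scale's steel pan, touching neither. Then confirm by pressing the green button all the way down and letting it come up again. Grasp and lift nothing, do not point at the cream or the grey wheel, do not touch any wheel or the scale, do not press the red button, and leave everything else where it stands.

Things in the scene. Friction and masses are not known exactly. Their poses are not given: they have to be found in the camera images.
- orange_wheel: Bright orange, a small cheese wheel, 100 mm in diameter and 45 mm high (the rims are narrowed to 94 mm), about 0.4 kg, lying flat and loose on the ageing board. Origin: centre of its underside; z up. The one to point at.
- orange_wheel_top (a point): Centre of the orange wheel's flat top, 45 mm above its underside (67 mm above the table); z up.
- cream_wheel: Pale cream yellow, a small cheese wheel, 100 mm in diameter and 45 mm high (the rims are narrowed to 94 mm), about 0.4 kg, lying flat and loose on the ageing board. Origin: centre of its underside; z up. Not to be pointed at.
- cream_wheel_top (a point): Centre of the cream wheel's flat top; z up.
- grey_wheel: Dark grey-brown, a small cheese wheel, 100 mm in diameter and 45 mm high (the rims are narrowed to 94 mm), about 0.4 kg, lying flat and loose on the ageing board. Origin: centre of its underside; z up. Not to be pointed at.
- grey_wheel_top (a point): Centre of the grey wheel's flat top; z up.
- board: Fixed wooden ageing board, 130 x 440 x 22 mm (long along its y), that carries the three wheels in a row, in any order, about 140 mm apart. Origin: centre of its underside, on the table.
- scale: Fixed bench scale, empty: white body 150 x 150 mm, 32 mm high, with a round steel pan 110 mm in diameter whose top is 44 mm above the table and a dark green blank display on the side nearer the robot. Origin: centre of its underside; its x points away from the display. It stands in a row with the two buttons, nearer the robot than the board, in any order.
- pan_top (a point): Centre of the top of the scale's steel pan (15 mm along the scale's x from its origin), 44 mm above the table; z up.
- green_top (a point): Centre of the top of the green push button's cap, 52 mm above the table when up: the cap is 36 mm in diameter, stands 10 mm out of a black round collar 52 mm in diameter, on a fixed bare-metal box 70 x 70 x 30 mm; z up; it goes down with the cap.
- green (a joint): Travel of the green button, m: 0 up, 0.006 fully down. A spring brings it up again; fully down takes about 5 N.
- red_top (a point): Centre of the top of the red push button's cap, the same in size as the green. Not to be pressed.
- red (a joint): Travel of the red button, m: 0 up, 0.006 fully down.
- jar: Small glass jar with a steel cap and paper label, 36 mm in diameter, 55 mm high, loose, standing between two things of the front row. Origin: centre of its underside.
- stamp: Small dark wooden hand stamp, 32 mm in diameter, 60 mm high, loose, standing upright between two things of the front row. Origin: centre of its underside.
- brush: Rind brush with a pale wooden handle, lying at the left of the table. Loose.
- trier: Cheese trier: steel rod 130 mm long, 12 mm thick, with a wooden cross handle 80 mm long, lying at the right of the table. Loose.
- bowl: Steel bowl, 120 mm across and 50 mm high, at the right of the table. Loose. Origin: centre of its underside.
Mind the look-alikes: they are no part of the job. Leave any purple look-alike of the scale alone. Leave any blue look-alike of the part that bears red_top alone.

How it is judged (in metres and radians):
On the way, in this order (a step that is already met when the one before it is completed fails the run):
1. the tool points down at the middle of the orange wheel from just above (TCP within 25 mm sideways and at most 70 mm above its top) for 1.5 s (horizontal distance between the grasp point and orange_wheel_top below 0.025 m and z of the grasp point in the frame of orange_wheel_top between 0.005 and 0.07 m and angle between the grasp point's own z axis and vertical above 2.2 rad), for 1.5 s.
2. then in the same way at the middle of the scale's pan for 1.5 s (horizontal distance between the grasp point and pan_top below 0.025 m and z of the grasp point in the frame of pan_top between 0.005 and 0.07 m and angle between the grasp point's own z axis and vertical above 2.2 rad), for 1.5 s.
3. then the green button is pressed at least 4.5 mm of its 6 mm (value of joint green above 0.0045 m), for 0.02 s.
At the end, for the whole second after the job is handed in: Both buttons are up (under 1.5 mm), the three wheels lie flat and still within 10 mm of where they were, and the jar, stamp, brush, trier and bowl are within 20 mm of where they were (value of joint each of green, red below 0.0015 m and distance of each of orange_wheel, cream_wheel, grey_wheel from where it was at the start of the episode below 0.01 m and linear speed of each of orange_wheel, cream_wheel, grey_wheel below 0.02 m/s and angle between each of orange_wheel, cream_wheel, grey_wheel's own z axis and vertical below 0.1 rad and distance of each of jar, stamp, brush, trier, bowl from where it was at the start of the episode below 0.02 m); the robot touches nothing.
It fails at once if the robot touches a wheel or the scale (contact force between any of the fingers, the arm and orange_wheel above 0.3 N or contact force between any of the fingers, the arm and cream_wheel above 0.3 N or contact force between any of the fingers, the arm and grey_wheel above 0.3 N or contact force between any of the fingers, the arm and scale above 0.3 N).
It fails at once if a wheel is shifted or lifted (more than 10 mm) (distance of any of orange_wheel, cream_wheel, grey_wheel from where it was at the start of the episode above 0.01 m).
It fails at once if the tool points at the cream or grey wheel (TCP within 25 mm sideways of its middle and under 60 mm above its top) ((horizontal distance between the grasp point and cream_wheel_top below 0.025 m and z of the grasp point in the frame of cream_wheel_top between 0.005 and 0.06 m) or (horizontal distance between the grasp point and grey_wheel_top below 0.025 m and z of the grasp point in the frame of grey_wheel_top between 0.005 and 0.06 m)).
It fails at once if the red button is pressed (more than 2 mm) (value of joint red above 0.002 m).
It fails at once if the jar, stamp, brush, trier or bowl is moved or lifted (more than 20 mm) (distance of any of jar, stamp, brush, trier, bowl from where it was at the start of the episode above 0.02 m).
It also fails if it takes over 58 s, if anything falls off the work surface, if the arm or the gripper's body presses on something with over 40 N, if the wrist force passes 120 N, or if a joint passes its speed limit or range.

## Robot

A 7-joint arm with a two-finger parallel gripper is mounted at the origin on the work surface. World frame = base frame: x ahead of the robot, y to its left, z up, the work surface at z = 0. Lengths are in mm, angles in rad, forces in N, time in s.
With the tool pointing down it reaches from about 350 to 900 mm from the base axis. Payload 19.9 kg.
Tool frame: the origin (TCP) lies between the finger pads, 19 mm behind the fingertips; this is the grasp point; z points along the fingers, y is the line along which they close (so a half turn about z gives the same grasp; the last joint's range is limited). The gripper opens to 85 mm and grips with 20 to 120 N. Pads are 22 mm wide; open, the fingers measure 114 mm over their backs; the gripper's body (76 mm by 85 mm) begins 54 mm behind the grasp point. The pads swing forward as they close: fully open they stand 13 mm farther back than shut.
Start: joints at [-1.202, 0.417, -0.01, 1.614, 0.005, 1.111, -0.053], TCP at [249.004, 573.237, 249.96] pointing down, gripper open.
Joint ranges: [-2.81, 2.81], [-0.39, 2.02], [-1.27, 1.25], [0.06, 2.57], [-1.19, 4.33], [0.19, 2], [-2.82, 2.82]. Speed limits (rad/s): [1.89, 1.89, 2.39, 2.39, 3.01, 3.01, 3.01].

## Interface

Orientations are given as a rotation vector (axis times angle).
In Python, from plant import env gives the robot as it stands.
- The arm moves only by the tool step_arm, never from a script. Its argument "series" is a list that holds one entry, the list of rows, each a list of 7 numbers: the turn, a rotation vector about the world's x, y, z each as a share of 180 degrees, from -1 to 1, then the shift along the world's x, y, z each as a share of 1 m, from -1 to 1, then the opening, from -1 (shut) to 1 (fully open). A call has 1 to 8 rows; each row shifts and turns the commanded pose from where the row before left it; what a row does not reach is not made up. A row lasts 1/8 s, in which the tool goes at most 62.5 mm and 10.7 degrees, less where a joint would pass 70% of its speed; a pose out of reach is approached as far as the arm can. A call with a number of a shift or a turn outside -1 to 1 is refused whole. A call with a gripper value outside its range is refused whole. The fingers move at their own pace and stop on an object; "squeeze" is the grip in N (left out, the last holds). Time passes only in rows, so rows that do not move let the fingers close. It gives the time, the measured TCP pose, the force, the opening and the grip force at its end, in the units of the state.
- env.get_obs(): the state, without advancing time (a new reading comes with each control period).
- env.read_camera(name): name is "scene" or "top"; returns a dict with "pixels" (420x560x3 uint8, blue, green, red), "fx", "fy", "cx", "cy" (pixels), "R" (3x3) and "t" (3): a world point X has camera coordinates R X + t. Camera axes: x right, y down, z forward; pixel columns grow to the right and rows downward; lengths in mm; the calibration is good to about 2 mm. A picture is of the moment at which its call begins. There is no depth.
- env.sign_off(): hands the job in; it is judged then, once.
The state is a dict: "time_s": time; "joints": joint angles; "dq": joint speeds; "tau": joint torques, N m; "tcp_pos": TCP position; "orientation": TCP orientation; "wrist_force": force on the tool from outside, world axes, zero at the start; "moment": the same for the moment, N m; "width": opening from 0.0 (shut) to 1.0 (fully open); "grip_force": force on a finger pad.
Only numpy, scipy, OpenCV 4.12 (cv2) and the standard library are available. Lean on these libraries where they do the work, as an engineer would, in place of code of your own. Each camera call takes 0.05 s, during which the arm holds its last target. There are 200 camera calls.

## Working session

There is one attempt and no reset: what is moved stays moved. The work goes in short steps, Python scripts to look and compute and a tool call to move; the robot and the scene stay as the last step left them, time stands still between calls to the robot, and variables do not carry over. Pictures are saved under pics/ and viewed, at most 10 in all, crops included, and the job is handed in when it is done.

Besides the shell and the picture viewer there is one more tool, called after "Request:" as name([rows], argument=value, ...), one row to a line, values as JSON. step_arm: Moves the arm, as the interface text tells. Its arguments: {"type":"object","properties":{"series":{"type":"array","items":{"type":"array","items":{"type":"array","items":{"type":"number"}}}},"squeeze":{"type":"number"}},"required":["series"]}

```bash
mkdir -p pics; ls; cat > h.py <<'E'
import numpy as np, cv2
from plant import env
def ray(c,u,v,z):
    R=np.array(c["R"]);t=np.array(c["t"]).ravel()
    d=R.T@np.array([(u-c["cx"])/c["fx"],(v-c["cy"])/c["fy"],1]);o=-R.T@t
    return o+d*(z-o[2])/d[2]
E
python3 - <<'E'
from h import *
for n in("top","scene"):
    c=env.read_camera(n);cv2.imwrite(f"pics/{n}0.png",c["pixels"])
    print(n,c["fx"],c["cx"],c["cy"],-np.array(c["R"]).T@np.array(c["t"]).ravel())
o=env.get_obs();print(o["time_s"],o["tcp_pos"],o["orientation"],o["width"])
E
```

```text
pics
top 455.98389061161777 274.2427582287512 205.3586822389992 [ 352.78064961    8.54587553 1335.18922234]
scene 438.0980330370609 285.11492963808945 212.27348747709158 [965.3430643  762.83850849 760.35277823]
0.1 [248.89125043 572.99212215 249.44600201] [-6.39132681e-01 -3.07574349e+00  1.70841599e-03] 1.0012677200877154
```

View pics/top0.png

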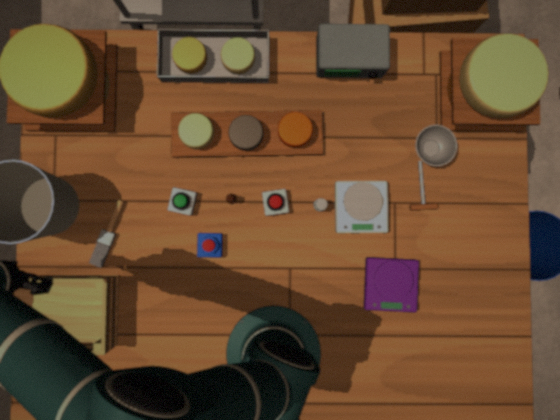

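View pics/scene0.png

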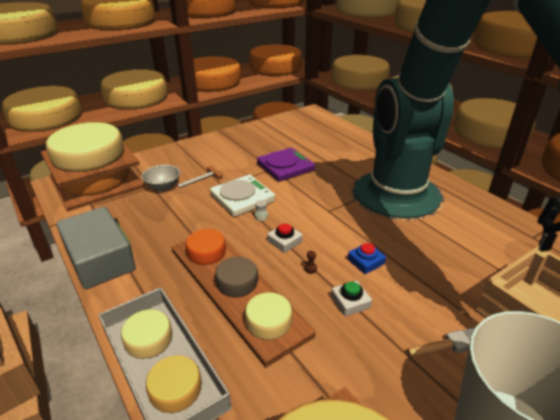

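The top view shows the orange wheel near (296,129), the grey wheel at (246,132) and the cream wheel at (195,131). The pan is at (363,203), green button (181,202), red (276,202), stamp (231,198) and jar (321,205). There are decoys (blue box at (210,245), purple scale at (391,285)) and a tall bucket at far left (30,200), near the arm's start. The scene view confirms this layout.

```bash
python3 - <<'E'
from h import *
def blob(c,lo,hi,box,name,z):
    x0,y0,x1,y1=box;hsv=cv2.cvtColor(c["pixels"],cv2.COLOR_BGR2HSV)[y0:y1,x0:x1]
    m=cv2.inRange(hsv,lo,hi);m=cv2.morphologyEx(m,cv2.MORPH_OPEN,np.ones((3,3)))
    cs,_=cv2.findContours(m,0,2);k=max(cs,key=cv2.contourArea)
    (u,v),r=cv2.minEnclosingCircle(k);M=cv2.moments(k);a,b=M["m10"]/M["m00"]+x0,M["m01"]/M["m00"]+y0
    print(name,(round(u+x0,1),round(v+y0,1)),"r",round(r,1),"cen",round(a,1),round(b,1),"area",M["m00"],ray(c,a,b,z).round(0))
t=env.read_camera("top");s=env.read_camera("scene")
for c,bs in((t,[(270,105,325,152),(160,185,200,218),(338,180,390,224),(262,190,290,214)]),(s,[(182,225,230,268),(335,278,370,304),(215,176,262,205),(272,220,300,240)])):
    blob(c,(3,150,90),(14,255,255),bs[0],"orange",67)
    blob(c,(45,100,40),(85,255,255),bs[1],"green",52)
    blob(c,(5,15,120),(25,90,255),bs[2],"pan",44)
    blob(c,(0,150,90),(4,255,255),bs[3],"red",52)
a=cv2.resize(t["pixels"][100:240,150:410],None,fx=3,fy=3,interpolation=cv2.INTER_CUBIC)
cv2.imwrite("pics/crop.png",a)
for n,u,v,z in(("grey",246,132,67),("cream",195,131,67),("jar",321,205,55),("stamp",231,198,60),("bucketR",76,195,200),("bucketfar",15,242,200),("bowl",436,145,50)): print(n,ray(t,u,v,z).round())
E
```

```text
orange (297.0, 128.0) r 35.5 cen 296.1 128.0 area 2396.0 [639. -61.  67.]
green (180.0, 200.5) r 6.8 cen 180.0 200.4 area 124.0 [434. 264.  52.]
pan (363.2, 199.7) r 20.8 cen 363.0 200.6 area 1200.0 [ 437. -254.   44.]
red (275.0, 201.4) r 6.2 cen 274.9 201.5 area 105.5 [433.  -3.  52.]
orange (205.5, 243.1) r 29.6 cen 204.9 245.0 area 1869.5 [649. -36.  67.]
green (352.0, 288.0) r 8.5 cen 352.2 288.3 area 161.0 [438. 272.  52.]
pan (237.0, 189.5) r 17.2 cen 236.7 189.7 area 526.0 [ 440. -247.   44.]
red (284.5, 228.5) r 6.7 cen 284.6 228.4 area 92.5 [437.   4.  52.]
grey [627.  79.  67.]
cream [628. 222.  67.]
jar [ 423. -133.   55.]
stamp [441. 120.  60.]
bucketR [436. 493. 200.]
bucketfar [319. 640. 200.]
bowl [ 597. -462.   50.]
```

View pics/crop.png

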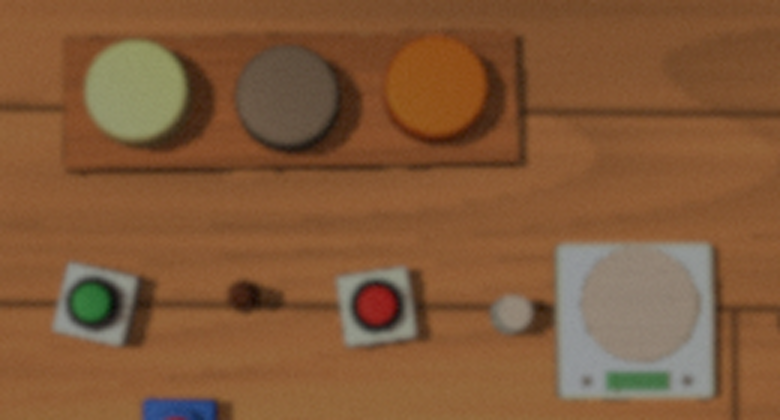

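Request:
step_arm([
  [[0,0,0,0,0,0.02,-1],[0,0,0,0,-0.045,0,-1],[0,0,0,0,-0.045,0,-1],[0,0,0,0.01,-0.045,0,-1],[0,0,0,0.025,-0.04,0,-1],[0,0,0,0.035,-0.035,0,-1],[0,0,0,0.035,-0.035,0,-1],[0,0,0,0.035,-0.035,0,-1]],
])

```text
time_s: 1.2
tcp_pos: [389.9, 292.0, 270.1]
orientation: [0.639, 3.076, 0.0]
wrist_force: [1.3, 1.2, -0.0]
width: 0.001
grip_force: 0.0
```

Request:
step_arm([
  [[0,0,0,0.031,-0.044,0,-1],[0,0,0,0.031,-0.044,0,-1],[0,0,0,0.031,-0.044,0,-1],[0,0,0,0.031,-0.044,0,-1],[0,0,0,0.031,-0.044,0,-1],[0,0,0,0.031,-0.044,0,-1],[0,0,0,0.031,-0.044,0,-1],[0,0,0,0.031,-0.044,0,-1]],
])

```text
time_s: 2.2
tcp_pos: [637.8, -60.1, 269.8]
orientation: [-0.639, -3.076, -0.0]
wrist_force: [0.4, 1.0, 0.2]
width: 0.003
grip_force: 0.0
```

Request:
step_arm([
  [[0,0,0,0,0,-0.04,-1],[0,0,0,0,0,-0.04,-1],[0,0,0,0,0,-0.03,-1],[0,0,0,0,0,-0.02,-1],[0,0,0,0,0,0,-1]],
])

```text
time_s: 2.82
tcp_pos: [636.5, -58.7, 139.0]
orientation: [-0.639, -3.074, 0.001]
wrist_force: [1.1, -0.2, -0.2]
width: 0.002
grip_force: 0.0
```

```bash
python3 - <<'E'
from h import *
o=env.get_obs();print(o["time_s"],o["tcp_pos"])
t=env.read_camera("top");s=env.read_camera("scene")
a=cv2.resize(t["pixels"][80:220,150:410],None,fx=2,fy=2);b=cv2.resize(s["pixels"][150:310,130:390],None,fx=2,fy=2)
cv2.imwrite("pics/h1.png",np.vstack([a,b]))
p=np.array(o["tcp_pos"])-[0,0,19]
for c in(t,s):
    q=np.array(c["R"])@p+np.array(c["t"]).ravel();print(c["fx"]*q[0]/q[2]+c["cx"],c["fy"]*q[1]/q[2]+c["cy"])
E
```

```text
2.825 [636.50861186 -58.73361762 138.97566725]
296.1721193082751 124.54980930011124
203.12116623202817 221.69830489569546
```

View pics/h1.png

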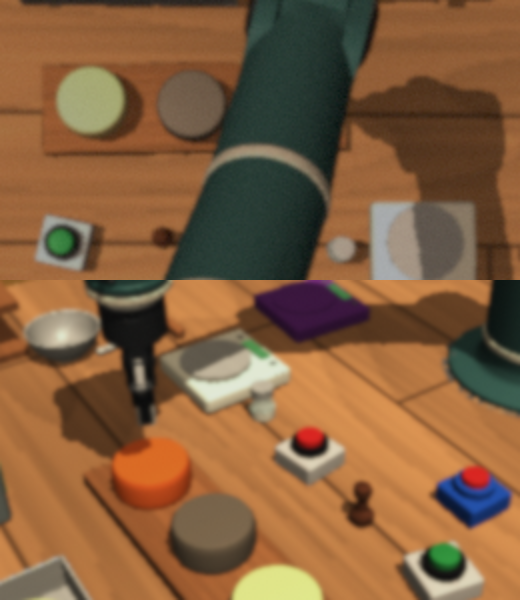

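The fingertip shows at scene (204,220), as projected, about 50 mm above the middle of the orange wheel's top at (206,239). I'll trim y slightly, descend and hold.

Request:
step_arm([
  [[0,0,0,0,0.004,-0.02,-1],[0,0,0,0,0,-0.01,-1],[0,0,0,0,0,0,-1],[0,0,0,0,0,0,-1],[0,0,0,0,0,0,-1],[0,0,0,0,0,0,-1],[0,0,0,0,0,0,-1],[0,0,0,0,0,0,-1]],
])

```text
time_s: 3.92
tcp_pos: [637.0, -54.8, 110.0]
orientation: [0.639, 3.076, -0.0]
wrist_force: [-0.1, -0.0, -0.3]
width: 0.0
grip_force: 0.0
```

Request:
step_arm([
  [[0,0,0,0,0,0,-1],[0,0,0,0,0,0,-1],[0,0,0,0,0,0,-1],[0,0,0,0,0,0,-1],[0,0,0,0,0,0,-1],[0,0,0,0,0,0,-1],[0,0,0,0,0,0,-1],[0,0,0,0,0,0,-1]],
])

```text
time_s: 4.92
tcp_pos: [637.0, -54.8, 110.0]
orientation: [0.639, 3.076, -0.0]
wrist_force: [-0.5, -0.3, 0.9]
width: 0.001
grip_force: 0.0
```

```bash
python3 - <<'E'
from h import *
o=env.get_obs();s=env.read_camera("scene")
print(o["time_s"],o["tcp_pos"])
for u,v in((206,239),(206,241)): print(ray(s,u,v,67))
cv2.imwrite("pics/h2.png",cv2.resize(s["pixels"][150:310,130:330],None,fx=3,fy=3))
E
```

```text
4.925 [636.99304879 -54.75476073 109.9618534 ]
[635.90088778 -56.27637601  67.        ]
[639.48519274 -49.07115988  67.        ]
```

View pics/h2.png

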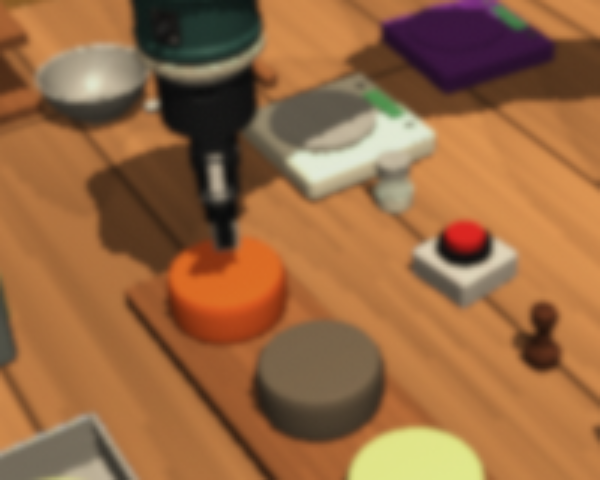

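The tip (225,240 in the crop) hovers over the centre of the orange top (228,270). I'll hold a little longer, then go to the pan.

Request:
step_arm([
  [[0,0,0,0,0,0,-1],[0,0,0,0,0,0,-1],[0,0,0,0,0,0,-1],[0,0,0,0,0,0,-1],[0,0,0,0,0,0.04,-1],[0,0,0,0,0,0.05,-1],[0,0,0,-0.033,-0.033,0,-1],[0,0,0,-0.033,-0.033,0,-1]],
])

```text
time_s: 5.98
tcp_pos: [570.3, -121.4, 200.4]
orientation: [0.638, 3.075, -0.0]
wrist_force: [0.6, -0.9, -0.2]
width: 0.001
grip_force: 0.0
```

Request:
step_arm([
  [[0,0,0,-0.033,-0.033,0,-1],[0,0,0,-0.033,-0.033,0,-1],[0,0,0,-0.033,-0.033,0,-1],[0,0,0,-0.034,-0.031,0,-1],[0,0,0,0,0,-0.04,-1],[0,0,0,0,0,-0.03,-1],[0,0,0,0,0,0,-1]],
])

```text
time_s: 6.85
tcp_pos: [437.0, -250.4, 128.7]
orientation: [-0.639, -3.073, -0.0]
wrist_force: [0.2, -0.3, 1.0]
width: -0.0
grip_force: 0.0
```

```bash
python3 - <<'E'
from h import *
o=env.get_obs();s=env.read_camera("scene")
print(o["time_s"],o["tcp_pos"])
cv2.imwrite("pics/h3.png",cv2.resize(s["pixels"][100:260,130:330],None,fx=3,fy=3))
E
```

```text
6.85 [ 437.01306269 -250.42445981  128.70575384]
```

View pics/h3.png

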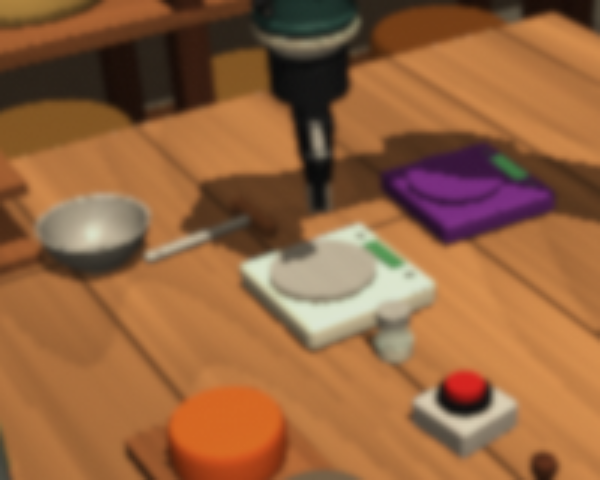

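The tip at (318,210) is about 65 mm above the pan's centre at (322,270), so the alignment is fine. Descend and hold.

Request:
step_arm([
  [[0,0,0,0,0,-0.025,-1],[0,0,0,0,0,-0.018,-1],[0,0,0,0,0,0,-1],[0,0,0,0,0,0,-1],[0,0,0,0,0,0,-1],[0,0,0,0,0,0,-1],[0,0,0,0,0,0,-1],[0,0,0,0,0,0,-1]],
])

```text
time_s: 7.9
tcp_pos: [438.0, -250.8, 87.0]
orientation: [0.639, 3.076, -0.0]
wrist_force: [0.1, 0.1, 0.0]
width: -0.001
grip_force: 0.0
```

Request:
step_arm([
  [[0,0,0,0,0,0,-1],[0,0,0,0,0,0,-1],[0,0,0,0,0,0,-1],[0,0,0,0,0,0,-1],[0,0,0,0,0,0,-1],[0,0,0,0,0,0,-1],[0,0,0,0,0,0,-1],[0,0,0,0,0,0,-1]],
])

```text
time_s: 8.9
tcp_pos: [438.0, -250.8, 87.0]
orientation: [0.639, 3.076, -0.0]
wrist_force: [0.2, 0.9, -0.2]
width: -0.002
grip_force: 0.0
```

```bash
python3 - <<'E'
from h import *
o=env.get_obs();s=env.read_camera("scene")
print(o["time_s"],o["tcp_pos"])
cv2.imwrite("pics/h4.png",cv2.resize(s["pixels"][100:260,130:330],None,fx=3,fy=3))
E
```

```text
8.9 [ 438.01834532 -250.75760936   86.97507477]
```

View pics/h4.png

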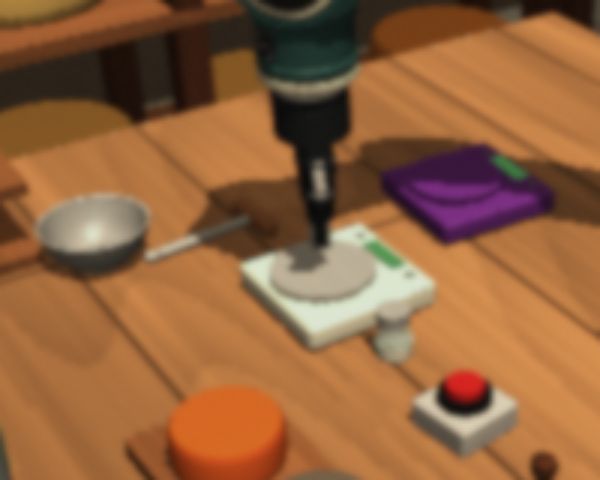

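The tip at (320,243) hovers about 24 mm over the pan's centre. I'll hold briefly more, then rise and go to the green button.

Request:
step_arm([
  [[0,0,0,0,0,0,-1],[0,0,0,0,0,0,-1],[0,0,0,0,0,0,-1],[0,0,0,0,0,0,-1],[0,0,0,0,0,0.05,-1],[0,0,0,0,0,0.05,-1],[0,0,0,-0.003,0.047,0.02,-1],[0,0,0,0,0.047,0,-1]],
])

```text
time_s: 9.95
tcp_pos: [435.4, -156.0, 208.5]
orientation: [0.64, 3.073, 0.0]
wrist_force: [0.7, 0.5, 0.2]
width: 0.0
grip_force: 0.0
```

Request:
step_arm([
  [[0,0,0,0,0.047,0,-1],[0,0,0,0,0.047,0,-1],[0,0,0,0,0.047,0,-1],[0,0,0,0,0.047,0,-1],[0,0,0,0,0.047,0,-1],[0,0,0,0,0.047,0,-1],[0,0,0,0,0.047,0,-1],[0,0,0,0,0.047,0,-1]],
])

```text
time_s: 10.95
tcp_pos: [434.8, 220.8, 207.1]
orientation: [0.639, 3.076, 0.0]
wrist_force: [0.8, -0.1, 0.7]
width: -0.001
grip_force: 0.0
```

Request:
step_arm([
  [[0,0,0,0,0.047,0,-1],[0,0,0,0,0,-0.04,-1],[0,0,0,0,0,-0.04,-1],[0,0,0,0,0,-0.03,-1],[0,0,0,0,0,0,-1],[0,0,0,0,0,0,-1]],
])

```text
time_s: 11.7
tcp_pos: [435.5, 266.5, 98.0]
orientation: [0.639, 3.075, 0.001]
wrist_force: [0.3, -0.5, 0.6]
width: 0.005
grip_force: 0.0
```

```bash
python3 - <<'E'
from h import *
o=env.get_obs();s=env.read_camera("scene")
print(o["time_s"],o["tcp_pos"])
cv2.imwrite("pics/h5.png",cv2.resize(s["pixels"][210:330,260:430],None,fx=4,fy=4))
E
```

```text
11.7 [435.50370005 266.49060067  98.04782916]
```

View pics/h5.png

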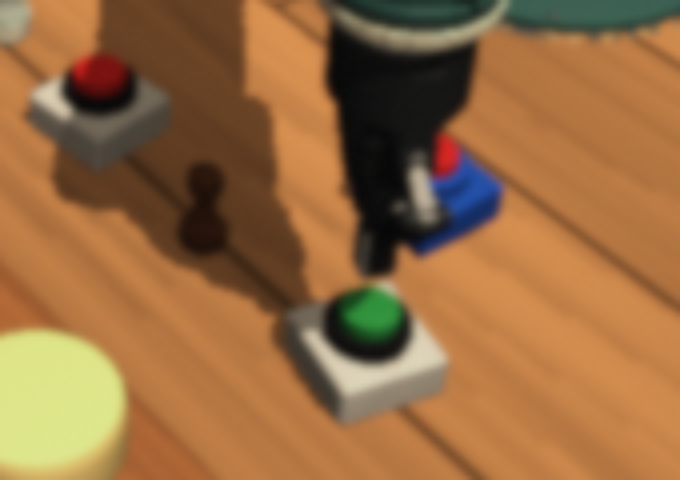

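The tip (375,270) is directly above the green cap (372,308). Press.

Request:
step_arm([
  [[0,0,0,0,0,-0.015,-1],[0,0,0,0,0,-0.01,-1],[0,0,0,0,0,-0.004,-1],[0,0,0,0,0,-0.003,-1],[0,0,0,0,0,0,-1],[0,0,0,0,0,0,-1]],
])

```text
time_s: 12.5
tcp_pos: [434.8, 266.1, 65.0]
orientation: [-0.639, -3.076, 0.001]
wrist_force: [-3.3, -1.5, 4.0]
width: -0.004
grip_force: 2.3
```

Request:
step_arm([
  [[0,0,0,0,0,-0.001,-1],[0,0,0,0,0,0,-1],[0,0,0,0,0,0,-1]],
])

```text
time_s: 12.88
tcp_pos: [434.9, 266.2, 64.6]
orientation: [-0.639, -3.076, 0.0]
wrist_force: [-6.8, -4.0, 19.7]
width: -0.001
grip_force: 9.3
```

The force has jumped to 20 N, so the button is at its stop. Release.

Request:
step_arm([
  [[0,0,0,0,0,0.01,-1],[0,0,0,0,0,0.03,-1],[0,0,0,0,0,0.04,-1],[0,0,0,0,0,0.05,-1],[0,0,0,0,0,0,-1],[0,0,0,0,0,0,-1],[0,0,0,0,0,0,-1],[0,0,0,0,0,0,-1]],
])

```text
time_s: 13.88
tcp_pos: [434.8, 266.0, 193.2]
orientation: [-0.639, -3.075, 0.002]
wrist_force: [-0.2, -0.4, 0.1]
width: 0.003
grip_force: 0.0
```

```bash
python3 - <<'E'
from h import *
o=env.get_obs();print(o["time_s"],o["tcp_pos"],o["wrist_force"])
cv2.imwrite("pics/end.png",env.read_camera("scene")["pixels"])
E
```

```text
13.875 [434.77333051 266.02553982 193.18884489] [-0.23491304 -0.40398877  0.12776732]
```

View pics/end.png

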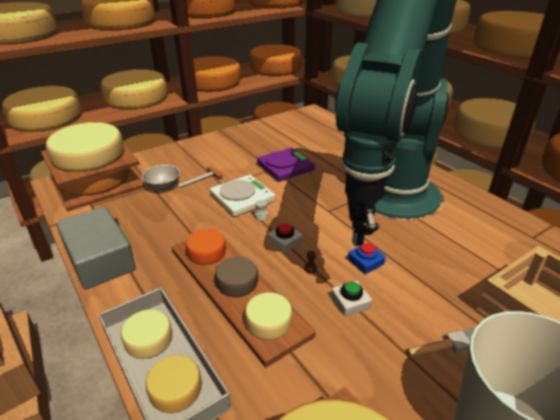

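Everything stands where it was: wheels at (205,246), (237,275) and (269,315). The green button at (351,290) is up again and the gripper is clear of it.

```bash
python3 -c "
from plant import env
print(env.sign_off())"
```

```text
the job is handed in; nothing more can be done
None
```

I held the fingertips about 2 s each above the orange wheel and the scale's pan, pressed the green button to its stop and released it, and handed the job in at about 14 s; nothing looked moved in the last picture, but sign-off returned no verdict.

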